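# Find the sunk release key in the collar by feel and press it in

## Task

The cover plate is clamped in the round fixture, and the release key is hidden somewhere in the far half of the segmented rim around it: it looks like the other rim segments but lies slightly below them, as a shallow notch. Run a fingertip along the top of the rim until you feel the notch, press the key in it fully down so that the clamp jaw opens, then take the hand away. Only touch and press: leave the cover plate lying in the fixture, and leave everything else on the bench where it stands.

Things in the scene. Friction and masses are not known exactly. Their poses are not given: they have to be found in the camera images.
- fixture: dark steel disc 192 mm wide, 10 mm thick, base of a round clamping fixture fixed on a raised grey-topped assembly board whose top is 60 mm above the bench. Origin at the centre of its underside, z up. Centred on it: a bare aluminium collar 88 mm in outer radius; inside, a pedestal (top 34 mm above this origin) with a fixed jaw on the -y side and a moving jaw on +y (jaw tops 42 to 43 mm).
- rim_centre (a point): centre of the collar's rim, 46 mm above the fixture's origin. Rim: inner radius 64, outer 88, middle 76 mm; nine equal-looking segments of 40 degrees (about 50 mm long), seams 2 to 3 mm wide. Eight are rigid, flat tops at this point's height; the ninth is the release key, top 3 mm lower. The middle of the key may be at any angle within 90 degrees either side of +x from this centre.
- release_key (a joint): how far the release key is pressed down, in m: 0 at the start, 0.014 at its stop. It slides straight down wherever on its top it is pressed, resists with about 6 N (more if pressed fast), has no spring and stays where it is left. Its top is 43 mm minus this value above the fixture's origin.
- clamp_jaw (a joint): opening of the moving jaw, in m: 0 clamped, 0.014 open. It is geared to the release key and moves as far as the key is pressed.
- cover_plate: white square cover plate 44x44x5 mm with a round grommet, loose between the jaws on the pedestal, its underside 34 mm above the fixture's origin; origin at the centre of its underside
- camera_back_a: bystander, loose: white camera back shell with boards and leads, 127x74x32 mm over all, on the board left of the fixture; origin at the centre of its underside
- camera_back_b: bystander, loose: white camera back shell with boards and leads, 98x79x45 mm over all, on the board right of the fixture; origin at the centre of its underside
- flux_bottle: bystander, loose: white dispensing bottle with a red needle cap, 44 mm wide, 140 mm high, on the bench left of the board; origin at the centre of its underside
- tape_roll: bystander, loose: roll of kraft tape lying flat, 90 mm wide, 24 mm high, on the bench right of the board; origin at the centre of its underside
- ribbed_cup: bystander, loose: white ribbed cup with cable ends, 70 mm wide, 62 mm high, on the bench left of the board; origin at the centre of its underside

How it is judged:
On the way:
1. the release key is pressed down and the jaw opens (value of joint release_key above 0.011 m and value of joint clamp_jaw above 0.01 m), for 0.2 s.
At the end, for the whole second after the job is handed in: the release key is at least 11 mm down (of 14), the jaw at least 10 mm open, and the cover plate lies at rest on its pedestal within 12 mm of the fixture's centre (all of step 1 and horizontal distance between cover_plate and fixture below 0.012 m and z of cover_plate in the frame of fixture between 0.03 and 0.04 m and linear speed of cover_plate below 0.02 m/s); the robot touches nothing.
It fails at once if the cover plate is lifted or carried off (moved more than 15 mm) (distance of cover_plate from where it was at the start of the episode above 0.015 m).
It fails at once if a camera back, the bottle, the tape roll or the cup is disturbed (moved more than 20 mm) (distance of any of camera_back_a, camera_back_b, flux_bottle, tape_roll, ribbed_cup from where it was at the start of the episode above 0.02 m).
It also fails if it takes over 58 s, if anything falls off the work surface, if the arm or the gripper's body presses on something with over 40 N, if the wrist force passes 120 N, or if a joint passes its speed limit or range.

## Robot

A 6-joint arm with a two-finger parallel gripper is mounted at the origin on a cart in front of the work surface, level with it; the furniture and walls round the work are solid. World frame = base frame: x ahead of the robot, y to its left, z up, the work surface at z = 0. Lengths are in m, angles in rad, forces in N, time in s.
With the tool pointing down it reaches from about 0.25 to 0.725 m from the base axis. Payload 9.7 kg.
Tool frame: the origin (TCP) lies on the mounting face of the last link; the fingertips stand 173 mm ahead of it and the grasp point (between the pads) lies 155 mm ahead of it; z points along the fingers, y is the line along which they close (so a half turn about z gives the same grasp; the last joint's range is limited). The gripper opens to 85 mm and grips with 20 to 120 N. Pads are 22 mm wide; open, the fingers measure 114 mm over their backs; the gripper's body (76 mm by 85 mm) begins 54 mm behind the grasp point. The pads swing forward as they close: fully open they stand 13 mm farther back than shut.
Start: joints at [-1.157, 0.087, 0.176, 1.66, 0, 1.571], TCP at [0.221, -0.504, 0.405] pointing down, gripper open.
Joint ranges: [-3.13, 3.13], [-0.85, 1.81], [-1.15, 1.24], [-2.2, 2.28], [-1.44, 1.52], [-3.14, 3.14]. Speed limits (rad/s): [2.22, 2.22, 2.57, 3.14, 3.14, 3.14].

## Interface

Orientations are given as a unit quaternion [x, y, z, w].
In Python, from cell import arm gives the robot as it stands.
- The arm moves only by the tool move_arm, never from a script. Its argument "steps" is a list that holds one entry, the list of rows, each a list of 5 numbers: the shift along the world's x, y, z in cm, then the turn about the world's z in degrees, then the finger opening in cm, from 0 to 8.54. In form: [[[dx, dy, dz, yaw, hand], ...]]. A call has 1 to 10 rows; each row shifts and turns the commanded pose from where the row before left it; what a row does not reach is not made up. A row lasts 1/8 s, in which the tool goes at most 62.5 mm and 10.7 degrees, less where a joint would pass 70% of its speed; a pose out of reach is approached as far as the arm can. A call with a gripper value outside its range is refused whole. The fingers move at their own pace and stop on an object; the grip force is fixed at half the most. Time passes only in rows, so rows that do not move let the fingers close. It gives the time, the measured TCP pose, the force, the opening and the grip force at its end, in the units of the state.
- arm.read_state(): the state, without advancing time (a new reading comes with each control period).
- arm.capture(name): name is "scene" or "side" or "wrist"; returns a dict with "img" (480x640x3 uint8, red, green, blue), "intrinsics" (3x3 intrinsics, pixels), "world_from_camera" (4x4, takes a point from camera to world coordinates); the wrist camera has in their place "mount" (4x4, takes a point from camera to tool coordinates, whose origin is the TCP and whose axes are the flange's). Camera axes: x right, y down, z forward; pixel columns grow to the right and rows downward; lengths in m; the calibration is good to about 2 mm. A picture is of the moment at which its call begins: read the wrist's pose just before it. There is no depth.
- arm.sign_off(): hands the job in; it is judged then, once.
Trained networks look in the newest picture that a camera, given by its name, has taken for a name from the list of things; names that differ only in an ending like _2 or _b are one class to them, and where a whole thing is asked for, a point or a joint stands for the part that bears it (a point fixed in the world has none). Each returns a list of dicts, best first, with "confidence" (0 to 1); they miss things now and then, are a little off and sometimes report something else, mostly with a low value. They report only what shows in the picture. A call takes as long as a camera call.
- arm.spot_in(name, camera): "position" ([x, y, z] in m, in world coordinates, good to about 4 mm: the middle of the surface that is visible of it).
The state is a dict: "time": time; "joint_positions": joint angles; "qd": joint speeds; "effort": joint torques, N m; "eef_pos": TCP position; "eef_rot": TCP orientation; "wrist_force": force on the tool from outside, world axes, zero at the start; "torque": the same for the moment, N m; "finger_gap": finger opening in m; "finger_force": force on a finger pad.
Only numpy, scipy, OpenCV 4.12 (cv2) and the standard library are available. Lean on these libraries where they do the work, as an engineer would, in place of code of your own. Each camera call takes 0.05 s, during which the arm holds its last target. There are 200 camera calls.

## Working session

There is one attempt and no reset: what is moved stays moved. The work goes in short steps, Python scripts to look and compute and a tool call to move; the robot and the scene stay as the last step left them, time stands still between calls to the robot, and variables do not carry over. Pictures are saved under pics/ and viewed, at most 10 in all, crops included, and the job is handed in when it is done.

Besides the shell and the picture viewer there is one more tool, called after "Emit:" as a command line: name --argument value ..., lists and objects as JSON in quotes. move_arm: Moves the arm, as the interface text tells. Its arguments: {"type":"object","properties":{"steps":{"type":"array","items":{"type":"array","items":{"type":"array","items":{"type":"number"}}}}},"required":["steps"]}

```bash
mkdir -p pics; python3 - <<'E'
from cell import arm
import cv2
s=arm.read_state(); print(s['time'],s['eef_pos'],s['eef_rot'],s['finger_gap'])
for c in ('scene','side'):
    d=arm.capture(c); cv2.imwrite(f'pics/{c}.png',d['img'][:,:,::-1])
    for n in ('fixture','cover_plate','camera_back_a','flux_bottle','tape_roll','ribbed_cup','release_key'):
        print(c,n,[(x['position'],x['confidence']) for x in arm.spot_in(n,c)][:3])
E
```

```text
0.0 [ 0.22115071 -0.50358381  0.40395977] [ 9.78673540e-01  2.05420615e-01 -1.32148125e-04 -6.75544411e-04] 0.08513207277599935
scene fixture [([0.545, 0.0914, 0.0668], 0.8), ([0.628, 0.0666, 0.1061], 0.48)]
scene cover_plate [([0.5556, 0.0711, 0.0945], 0.59)]
scene camera_back_a [([0.4511, -0.3252, 0.0805], 0.64), ([0.5643, 0.2875, 0.0783], 0.62)]
scene flux_bottle [([0.4554, 0.4249, 0.0719], 0.7)]
scene tape_roll [([0.515, -0.5248, 0.0193], 0.6), ([0.5423, 0.0909, 0.0655], 0.27)]
scene ribbed_cup [([0.6175, 0.4299, 0.0221], 0.72)]
scene release_key [([0.6277, 0.0648, 0.1047], 0.69)]
side fixture []
side cover_plate [([0.6157, -0.0012, 0.071], 0.69), ([0.6138, 0.4568, 0.0343], 0.53)]
side camera_back_a [([0.5483, 0.2775, 0.0818], 0.62), ([0.4376, -0.3243, 0.0833], 0.51)]
side flux_bottle [([0.4626, 0.4061, 0.0656], 0.55)]
side tape_roll [([0.5117, -0.5087, 0.0203], 0.62)]
side ribbed_cup [([0.6115, 0.458, 0.0367], 0.65), ([0.6095, -0.0092, 0.0729], 0.29)]
side release_key []
```

View pics/scene.png

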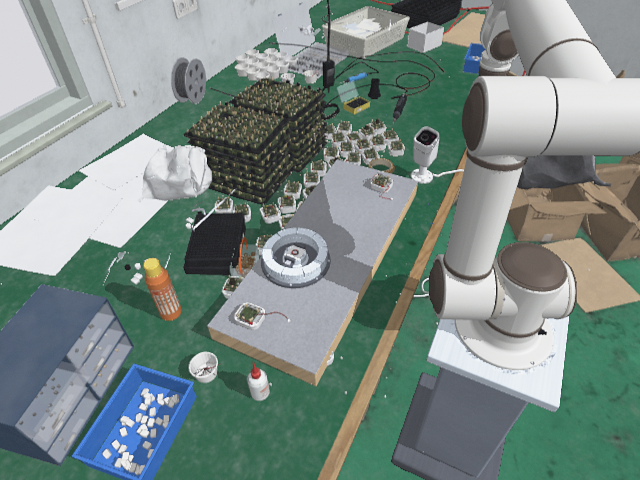

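View pics/side.png

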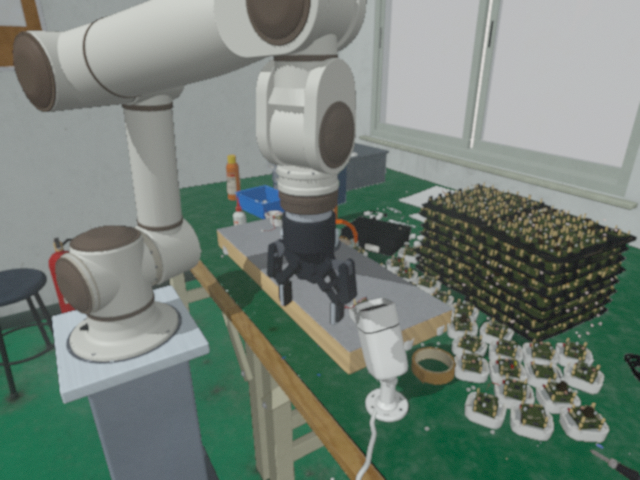

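The scene picture shows the fixture rim at about pixel (295,257), which agrees with the detector. The side picture has the arm in front of the fixture. I'll move in for a close look.

Emit:
move_arm --steps '[[[2.2,5.2,0,0,0],[2.2,5.2,0,0,0],[2.2,5.2,0,0,0],[2.2,5.2,0,0,0],[2.2,5.2,0,0,0],[2.2,5.2,0,0,0],[2.2,5.2,0,0,0],[2.2,5.2,0,0,0],[2.2,5.2,0,0,0],[2.2,5.2,0,0,0]]]'

```text
time: 2.05
eef_pos: [0.4414, 0.0184, 0.405]
eef_rot: [0.979, 0.206, 0.0, 0.0]
wrist_force: [1.7, -0.7, 0.1]
finger_gap: 0.0003
finger_force: 0.0
```

Emit:
move_arm --steps '[[[2.5,4,0,0,0],[2.5,2.5,0,0,0],[0,0,0,0,0],[0,0,0,0,0]]]'

```text
time: 2.55
eef_pos: [0.4909, 0.0812, 0.4046]
eef_rot: [0.979, 0.206, -0.0, 0.0]
wrist_force: [0.6, -0.6, -0.2]
finger_gap: 0.0003
finger_force: 0.0
```

```bash
python3 - <<'E'
from cell import arm
import cv2
s=arm.read_state(); print(s['time'],s['eef_pos'],s['eef_rot'],s['finger_gap'])
d=arm.capture('wrist'); cv2.imwrite('pics/w1.png',d['img'][:,:,::-1]); print(d['mount'],d['intrinsics'])
for n in ('fixture','cover_plate','release_key'):
        print(n,[(x['position'],x['confidence']) for x in arm.spot_in(n,'wrist')][:3])
E
```

```text
2.55 [0.4909004  0.08121529 0.40463099] [ 9.78654251e-01  2.05513418e-01 -2.96551775e-04  5.75340814e-05] 0.0002536156925722173
[[-4.96771940e-05 -9.47397940e-01 -3.20058027e-01  8.18092504e-02]
 [ 9.99999511e-01 -3.63124349e-04  9.19664768e-04 -6.59779942e-04]
 [-9.87509369e-04 -3.20057824e-01  9.47397495e-01  3.04437553e-02]
 [ 0.00000000e+00  0.00000000e+00  0.00000000e+00  1.00000000e+00]] [[400.77836964   0.         321.74885415]
 [  0.         400.77836964 239.57042687]
 [  0.           0.           1.        ]]
fixture [([0.5657, 0.0769, 0.0691], 0.78)]
cover_plate [([0.5606, 0.0735, 0.0953], 0.84)]
release_key [([0.6307, 0.0632, 0.1004], 0.7)]
```

View pics/w1.png

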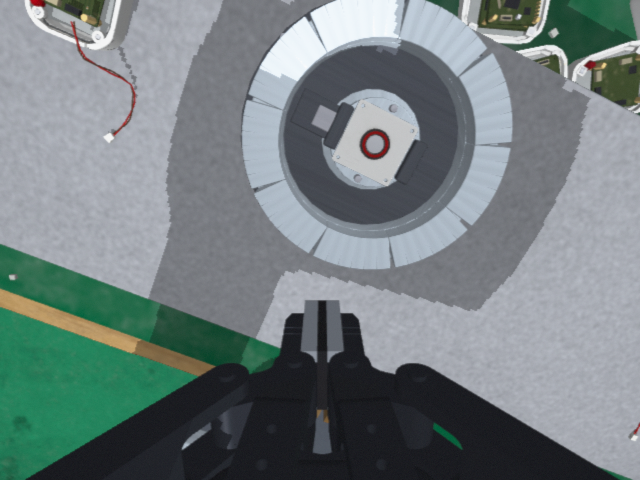

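The wrist view shows the rim with its outer edge between columns 242 and 513. The seams are near (316,255), (391,265), (467,226), (512,145), (483,52), (310,18), (247,98) and (255,190). The plate is centred at (375,144).

```bash
cat > h.py <<'E'
from cell import arm
import numpy as np
from scipy.spatial.transform import Rotation as R
def topix(d,s,px,z):
    K=d['intrinsics'];M=d['mount'];r=R.from_quat(s['eef_rot']).as_matrix()
    o=r@M[:3,3]+s['eef_pos']
    v=r@M[:3,:3]@np.linalg.inv(K)@np.array([px[0],px[1],1.])
    return o+v*(z-o[2])/v[2]
E
python3 - <<'E'
from h import *
from scipy.optimize import least_squares
s=arm.read_state();d=arm.capture('wrist')
px=[(316,255),(391,265),(467,226),(511,145),(483,52),(314,20),(250,98),(257,189)]
P=np.array([topix(d,s,p,.106)[:2] for p in px])
f=least_squares(lambda q:np.hypot(*(P-q[:2]).T)-q[2],[.55,.08,.088])
print(f.x,f.fun)
c=f.x[:2]
print(np.degrees(np.arctan2(*(P-c).T[::-1])).round(1))
print(topix(d,s,(375,144),.099))
k=np.array([.6297,.064])-c; print(np.degrees(np.arctan2(k[1],k[0])),np.hypot(*k))
E
```

```text
[0.55594419 0.07001021 0.08555625] [ 0.00040797 -0.00080705 -0.00064848  0.00224107 -0.00128878 -0.00083793
  0.00151985 -0.00058666]
[ 175.6 -147.  -106.   -65.6  -24.    52.5   93.3  132.9]
[0.55684137 0.07095981 0.099     ]
-4.658624001705227 0.0740002886210817
```

Emit:
move_arm --steps '[[[2.4,-0.3,0,10,0],[2.4,-0.3,0,10,0],[2.4,-0.3,-2,10,0],[2.4,-0.4,-3,10,0],[2.4,-0.3,-3,10,0],[2.1,-0.3,-1.5,10,0],[0,0,0,0,0],[0,0,0,0,0]]]'

```text
time: 3.8
eef_pos: [0.6317, 0.0622, 0.3107]
eef_rot: [0.746, 0.666, 0.0, 0.0]
wrist_force: [-0.1, 0.6, 0.4]
finger_gap: -0.0
finger_force: 0.0
```

```bash
python3 - <<'E'
from h import *
import cv2
s=arm.read_state(); print(s['time'],s['eef_pos'],s['joint_positions'],s['wrist_force'],R.from_quat(s['eef_rot']).as_matrix()[:,0])
d=arm.capture('wrist'); cv2.imwrite('pics/w2.png',d['img'][:,:,::-1])
E
```

```text
3.8 [0.63167878 0.06220662 0.31065713] [9.81502040e-02 2.76135216e-01 2.11224664e-01 1.50530137e+00
 6.56330935e-05 1.78267766e+00] [-0.12814743  0.64021432  0.37884376] [1.13486031e-01 9.93539574e-01 1.87066163e-04]
```

View pics/w2.png

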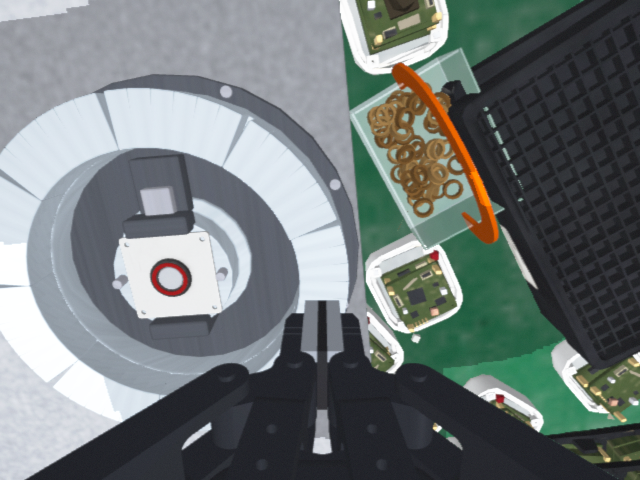

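The fingertip (about pixel (322,310)) stands over the far segment of the rim. I'll descend to feel it.

Emit:
move_arm --steps '[[[0,0,-1.2,0,0],[0,0,-1.0,0,0],[0,0,-0.4,0,0],[0,0,-0.2,0,0],[0,0,0,0,0]]]'

```text
time: 4.47
eef_pos: [0.6321, 0.0624, 0.2817]
eef_rot: [0.745, 0.667, -0.0, -0.0]
wrist_force: [0.0, -0.1, 0.2]
finger_gap: -0.0
finger_force: 0.0
```

Emit:
move_arm --steps '[[[0,0,-0.1,0,0],[0,0,-0.1,0,0],[0,0,0,0,0]]]'

```text
time: 4.85
eef_pos: [0.6322, 0.0624, 0.2796]
eef_rot: [0.745, 0.667, -0.0, -0.0]
wrist_force: [-0.2, 0.4, 0.5]
finger_gap: 0.0003
finger_force: 0.0
```

Emit:
move_arm --steps '[[[0,0,-0.1,0,0],[0,0,0,0,0]]]'

```text
time: 5.1
eef_pos: [0.6321, 0.0624, 0.2786]
eef_rot: [0.745, 0.667, -0.0, -0.0]
wrist_force: [0.2, 0.1, 0.5]
finger_gap: -0.0003
finger_force: 0.0
```

Emit:
move_arm --steps '[[[0,0,-0.1,0,0],[0,0,0,0,0]]]'

```text
time: 5.35
eef_pos: [0.6321, 0.0624, 0.2776]
eef_rot: [0.745, 0.667, -0.0, -0.0]
wrist_force: [0.5, -0.1, 0.9]
finger_gap: -0.0001
finger_force: 0.0
```

Already below 0.279 with no contact, which is promising. I'll continue down.

Emit:
move_arm --steps '[[[0,0,-0.1,0,0],[0,0,0,0,0]]]'

```text
time: 5.6
eef_pos: [0.6321, 0.0624, 0.2766]
eef_rot: [0.745, 0.667, -0.0, -0.0]
wrist_force: [-0.0, -0.0, 0.1]
finger_gap: -0.0003
finger_force: 0.0
```

Emit:
move_arm --steps '[[[0,0,-0.1,0,0],[0,0,0,0,0]]]'

```text
time: 5.85
eef_pos: [0.6321, 0.0624, 0.2762]
eef_rot: [0.745, 0.667, 0.0, 0.0]
wrist_force: [-1.9, -0.4, 4.2]
finger_gap: -0.0004
finger_force: 2.2
```

Emit:
move_arm --steps '[[[0,0,-0.1,0,0],[0,0,0,0,0]]]'

```text
time: 6.1
eef_pos: [0.6321, 0.0624, 0.2751]
eef_rot: [0.745, 0.667, 0.0, 0.0]
wrist_force: [-1.5, -0.5, 4.8]
finger_gap: 0.0001
finger_force: 2.4
```

Contact came 3 mm low, and the segment yields at about 5 N, so this is the key. I'll press it down slowly.

Emit:
move_arm --steps '[[[0,0,-0.12,0,0],[0,0,-0.12,0,0],[0,0,-0.12,0,0],[0,0,-0.12,0,0],[0,0,-0.12,0,0],[0,0,-0.12,0,0],[0,0,-0.12,0,0],[0,0,0,0,0]]]'

```text
time: 7.1
eef_pos: [0.6321, 0.0624, 0.2667]
eef_rot: [0.745, 0.667, 0.0, 0.0]
wrist_force: [-1.7, 0.4, 3.8]
finger_gap: -0.0002
finger_force: 2.3
```

Emit:
move_arm --steps '[[[0,0,-0.1,0,0],[0,0,-0.1,0,0],[0,0,-0.1,0,0],[0,0,-0.1,0,0],[0,0,0,0,0]]]'

```text
time: 7.72
eef_pos: [0.6322, 0.0624, 0.2626]
eef_rot: [0.745, 0.667, 0.0, 0.0]
wrist_force: [-1.0, -0.6, 4.6]
finger_gap: -0.0003
finger_force: 2.4
```

Emit:
move_arm --steps '[[[0,0,-0.1,0,0],[0,0,0,0,0],[0,0,0,0,0]]]'

```text
time: 8.1
eef_pos: [0.6321, 0.0624, 0.2623]
eef_rot: [0.745, 0.667, 0.0, 0.0]
wrist_force: [-4.0, -0.4, 9.3]
finger_gap: -0.0001
finger_force: 4.7
```

The force rise at 14 mm travel is the stop. I'll retreat and check.

Emit:
move_arm --steps '[[[0,0,0.5,0,0],[0,0,2,0,0],[0,0,4,0,0],[0,0,4,0,0],[-4,0,3,0,0],[-5,0,0,0,0],[-4,0,0,0,0],[0,0,0,0,0],[0,0,0,0,0]]]'

```text
time: 9.22
eef_pos: [0.5025, 0.0624, 0.3963]
eef_rot: [0.745, 0.667, 0.0, 0.0]
wrist_force: [0.5, -0.1, 0.6]
finger_gap: 0.0002
finger_force: 0.0
```

```bash
python3 - <<'E'
from h import *
import cv2
d=arm.capture('wrist'); cv2.imwrite('pics/w3.png',d['img'][:,:,::-1])
print([(x['position'],x['confidence']) for x in arm.spot_in('cover_plate','wrist')])
E
```

```text
[([0.5551, 0.0721, 0.0915], 0.88)]
```

View pics/w3.png

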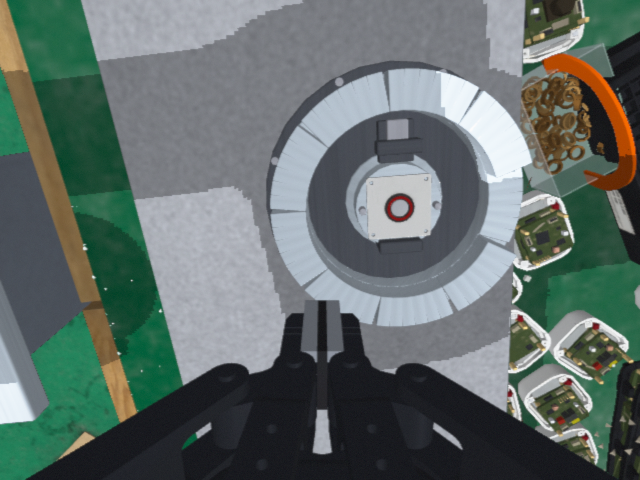

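The key at about (505,205) is sunk, the jaw at (398,150) has a gap to the plate, and the plate at (400,207) is still in place.

```bash
python3 -c "
from cell import arm
print(arm.sign_off())"
```

```text
the job is handed in; nothing more can be done
None
```

I found the release key by touch, in the segment about 5° to the robot's right of straight ahead (+x), and pressed it about 14 mm down to its stop. The last wrist picture shows the jaw open and the cover plate still in place, the hand is clear, and the job is handed in; no verdict was shown.

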